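# Open the jug's flap and fill it at the filter tap

### The job

Fill the water jug that stands under the filter tap. First press the blue thumb tab above its handle down with the fingertips until the lid flap stands fully open and stays up by itself; then press the tap's black lever all the way down and finish while still holding it down with the fingertips. Do not grasp or lift anything: the jug stays standing on the drip tray with its mouth under the spout, and everything else on the counter stays where it is.

Things in the scene. Friction and masses are not known exactly. Their poses are not given: they have to be found in the camera images.
- jug: insulated steel jug, 122 mm across, 200 mm tall, about 0.9 kg, loose, upright on the drip tray (tray top 12 mm above the counter). Origin: centre of its underside, z up. Black handle on its own -x side, reaching 117 mm from the axis, handle top 166 mm above the origin. Black collar round the mouth, 99 mm across, top 204 mm above the origin; on it a blue lid
- thumb_pad (a point): pressing spot on top of the blue thumb tab (36 mm wide, 5 mm thick), near its outer end; moves with it. Shut, the tab slopes up and outward at 0.55 rad, this spot at x = -89 mm, z = 247 mm in the jug's frame; fully open it slopes down at 0.55 rad, the spot then at x = -92 mm, z = 187 mm, still clear of the handle
- jug_rocker (a joint): angle (rad) of the blue lid, one rigid rocker: round flap over the mouth, thumb tab above the handle. 0: flap shut; 1.1: at its stop, fully open. Grows as the tab goes down. Its pin lies along the jug's y at x = -42 mm, z = 214 mm; it is stiff: pressing takes about 2 N and the flap stays where it is left
- jug_mouth (a point): centre of the free part of the jug's open mouth, where the water should fall: x = 12 mm, z = 204 mm in the jug's frame; the mouth is 84 mm across
- station: fixed filling place: steel drip tray 190 x 170 mm, 12 mm high, origin under the tray's centre on the counter, and beside it the steel filter tap: valve body 33 mm thick, axis at x = 65 mm, y = 160 mm in this frame, with a 13 mm gooseneck pipe that rises from there to 425 mm and bends over the tray to the spout
- spout_outlet (a point): lower end of the spout, 314 mm above the counter, pointing down above the jug's mouth; 17 mm thick. The open flap passes under it without touching
- tap_pad (a point): middle of the top of the paddle (42 x 30 mm, black with blue inlay) at the end of the tap's lever; moves with it. It lies 80 mm out from the lever's pin toward the station's -x; the pin lies along the station's y at x = 41 mm, y = 160 mm, 80 mm above the counter. Up, the spot is 95 mm above the counter; fully down about 67 mm
- tap_lever (a joint): angle of the tap's lever (rad): 0 up (closed, held up by a spring), 0.35 at its stop fully down (water runs). Pressing at the paddle takes about 2 N to start and 5 N at the stop; it springs back up when let go
- tumbler: bystander: green glass tumbler, 72 mm across, 115 mm tall, origin under its centre
- steel_cup: bystander: steel cup, 74 mm across, 85 mm tall, origin under its centre
- mug: bystander: white mug, 80 mm across, 92 mm tall, handle at its own +y, origin under its centre
- rice_bowl: bystander: white bowl with a blue rim lying upside down, 130 mm across, 64 mm high, origin under its centre
- spoon: bystander: steel spoon lying on the counter along its own x
- soap_bottle: bystander: green dish-soap bottle, 62 mm across, 185 mm tall, origin under its centre
- salt_jar: bystander: glass jar with a red lid, 66 mm across, 85 mm tall, origin under its centre

How it is judged:
On the way, in this order (a step that is already met when the one before it is completed fails the run):
1. the jug's flap is fully open with the thumb tab let go, while the tap is still closed (value of joint jug_rocker above 0.95 rad and contact force between the fingers and jug below 0.05 N and value of joint tap_lever below 0.08 rad), for 0.2 s.
2. the tap's lever is pressed fully down by the fingers (value of joint tap_lever above 0.29 rad and contact force between the fingers and tap_lever above 0.5 N and value of joint jug_rocker above 0.95 rad), for 0.2 s.
At the end, for the whole second after the job is handed in: the flap stands open by itself (rocker above 0.95 rad), the fingers hold the tap's lever down (above 0.29 rad, pressing with more than 0.5 N), and the jug, untouched, stands upright (within 0.05 rad) and still on the drip tray with its mouth within 25 mm of the spout, seen from above (all of step 2 and contact force between each of the fingers, the arm and jug below 0.05 N and horizontal distance between jug_mouth and spout_outlet below 0.025 m and z of jug in the frame of station between 0.008 and 0.017 m and angle between jug's own z axis and vertical below 0.05 rad and linear speed of jug below 0.02 m/s); the arm keeps its last pose, push and grip.
It fails at once if the tap is opened while the jug's flap is not open (value of joint tap_lever above 0.12 rad and value of joint jug_rocker below 0.8 rad).
It fails at once if the jug is lifted (z of jug in the frame of station above 0.027 m).
It fails at once if the jug is tipped (angle between jug's own z axis and vertical above 0.2 rad).
It fails at once if a bystander is moved more than 30 mm (distance of any of tumbler, steel_cup, mug, rice_bowl, spoon, soap_bottle, salt_jar from where it was at the start of the episode above 0.03 m).
It also fails if it takes over 38 s, if anything falls off the work surface, if the arm or the gripper's body presses on something with over 40 N, if the wrist force passes 120 N, or if a joint passes its speed limit or range.

### The arm

A 6-joint arm with a two-finger parallel gripper is mounted at the origin on the work surface. World frame = base frame: x ahead of the robot, y to its left, z up, the work surface at z = 0. Lengths are in m, angles in rad, forces in N, time in s.
With the tool pointing down it reaches from about 0.35 to 0.975 m from the base axis. Payload 4.9 kg.
Tool frame: the origin (TCP) lies at the very end of the fingers, on their centre line; the grasp point (between the pads) lies 19 mm behind it (manip.grip_depth is the distance from the TCP to the grasp point, in m); z points along the fingers, x is the direction in which the jaws open and shut, and the axes are right-handed (so a half turn about z gives the same grasp; the last joint's range is limited). The gripper opens to 85 mm and grips with 20 to 120 N. Pads are 22 mm wide; open, the fingers measure 114 mm over their backs; the gripper's body (76 mm by 85 mm) begins 54 mm behind the grasp point. The pads swing forward as they close: fully open they stand 13 mm farther back than shut.
Start: joints at [1.17, 0.053, 1.613, -0, 1.476, -0.119], TCP at [0.174, 0.6, 0.194] pointing down, gripper open.
Joint ranges: [-3.01, 3.01], [-1.01, 2.22], [0.06, 2.58], [-1.02, 4.17], [0.09, 2.62], [-3.14, 3.14]. Speed limits (rad/s): [2.57, 2.57, 3.14, 3.14, 3.14, 3.14].

### API

Orientations are given as a unit quaternion [w, x, y, z].
In Python, from plant import manip gives the robot as it stands. The module is installed in compiled form; this text tells all that it offers.
- The arm moves only by the shell command python3 -m crank 'ROWS' [OPENING]. ROWS is JSON, a list of rows, each a list of 4 numbers: the shift along the tool's x, y, z in cm, then the turn about the tool's z in units of 6 degrees (1.0 is 6 degrees). A call has 1 to 10 rows; each row shifts and turns the commanded pose from where the row before left it, along the tool's axes as they then stand; what a row does not reach is not made up. A row lasts 1/12 s, in which the tool goes at most 41.7 mm and 7.16 degrees, less where a joint would pass 70% of its speed; a pose out of reach is approached as far as the arm can. A call with a gripper value outside its range is refused whole. OPENING is the opening, from 0 (shut) to 1 (fully open), set as the call begins (- or left out, the last holds). The fingers move at their own pace and stop on an object; the grip force is fixed at half the most. Time passes only in rows, so rows that do not move let the fingers close. It gives the time, the measured TCP pose, the force and the opening at its end, in the units of the state.
- manip.state(): the state, without advancing time (a new reading comes with each control period).
- manip.grab_frame(name): name is "scene" or "top" or "wrist"; returns a dict with "img" (384x512x3 uint8, red, green, blue), "intrinsics" (3x3 intrinsics, pixels), "D" ([k1, k2, p1, p2, k3] as OpenCV has them; the pictures are not rectified), "position" and "orientation" of the camera in the world. Camera axes: x right, y up, looking along -z (the intrinsics and any distortion apply to the point x, -y, -z); pixel columns grow to the right and rows downward; lengths in m; the calibration is good to about 2 mm. A picture is of the moment at which its call begins. There is no depth.
- manip.job_done(): hands the job in, once; it reports no verdict.
The state is a dict: "time": time; "joint_pos": joint angles; "joint_vel": joint speeds; "joint_efforts": joint torques, N m; "tool_pos": TCP position; "tool_rot": TCP orientation; "contact_force": force on the tool from outside, world axes, zero at the start; "ft_torque": the same for the moment, N m; "gripper_width": opening from 0.0 (shut) to 1.0 (fully open).
Only numpy, scipy, OpenCV 4.12 (cv2) and the standard library are available. Lean on these libraries where they do the work, as an engineer would, in place of code of your own. Each camera call takes 0.05 s, during which the arm holds its last target.

## Working session

There is one attempt and no reset: what is moved stays moved. The work goes in short steps, Python scripts to look and compute and a shell command to move; the robot and the scene stay as the last step left them, time stands still between calls to the robot, and variables do not carry over. Pictures are saved under pics/ and viewed, and the job is handed in when it is done.

```bash
mkdir -p pics; ls; python3 - <<'E'
from plant import manip
import cv2,json,numpy as np
print(manip.state())
for n in("scene","top","wrist"):
    f=manip.grab_frame(n); cv2.imwrite(f"pics/{n}0.png",f["img"][:,:,::-1]); print(n,{k:np.round(v,4).tolist() for k,v in f.items() if k!="img"})
E
```

```text
pics
{'time': 0.0, 'joint_pos': array([ 1.16998850e+00,  5.33701803e-02,  1.61429390e+00, -2.78481451e-06,
        1.47599500e+00, -1.18994386e-01]), 'joint_vel': array([ 0.00099541, -0.00114414, -0.00225912, -0.00076284, -0.00019536,
       -0.00029356]), 'joint_efforts': array([ 8.08395816e-05, -3.93686843e+01, -3.70175350e+01, -1.16776023e-04,
        7.01686396e-03,  1.46847253e-05]), 'tool_pos': array([0.17353376, 0.59969831, 0.1925549 ]), 'tool_rot': array([ 5.19504849e-04,  7.99404901e-01,  6.00791758e-01, -8.93114096e-04]), 'contact_force': array([-0.04733501,  0.49941511, -0.45389785]), 'ft_torque': array([ 0.02634174, -0.03025689,  0.0050334 ]), 'gripper_width': 1.0014796654402747}
scene {'intrinsics': [[444.418, 0.0, 253.483], [0.0, 444.418, 193.3663], [0.0, 0.0, 1.0]], 'D': [0.0404, 0.0, 0.0, 0.0, 0.0], 'position': [0.835, -0.5678, 1.3244], 'orientation': [0.938, 0.2574, 0.0569, 0.2252]}
top {'intrinsics': [[454.7239, 0.0, 256.2644], [0.0, 454.7239, 200.4322], [0.0, 0.0, 1.0]], 'D': [-0.0799, 0.0, 0.0, 0.0, 0.0], 'position': [0.4296, 0.0115, 1.7447], 'orientation': [-0.6988, -0.0285, 0.0271, 0.7142]}
wrist {'intrinsics': [[315.9257, 0.0, 255.0861], [0.0, 315.9257, 193.7337], [0.0, 0.0, 1.0]], 'D': [-0.0331, 0.0, 0.0, 0.0, 0.0], 'position': [0.1064, 0.6196, 0.3709], 'orientation': [0.7911, -0.113, -0.0837, 0.5953]}
```

View pics/scene0.png

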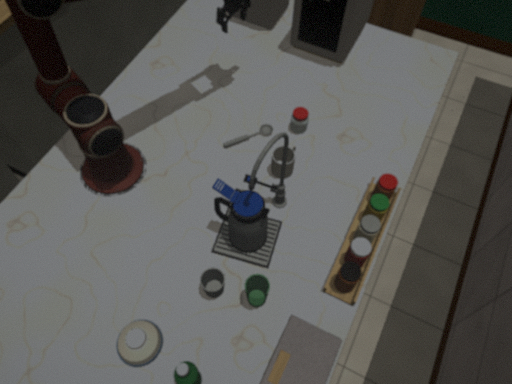

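View pics/top0.png

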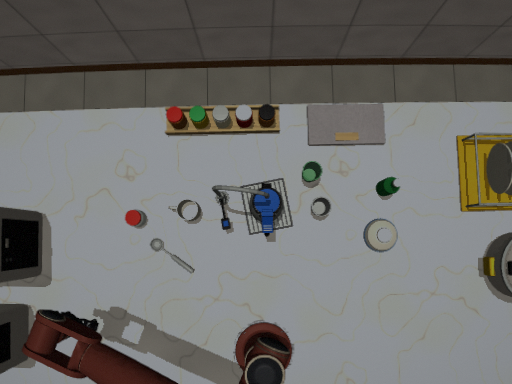

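View pics/wrist0.png

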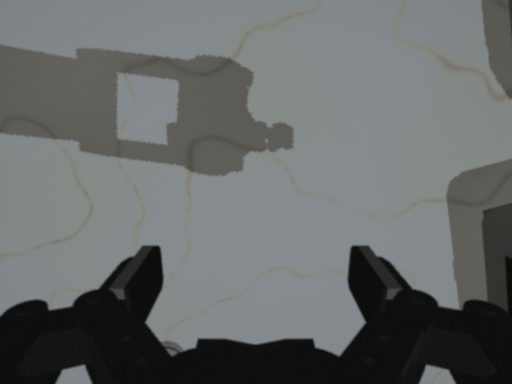

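```bash
cat > h.py <<'E'
import numpy as np, cv2
from plant import manip
from scipy.spatial.transform import Rotation as R
def rot(q): return R.from_quat([q[1],q[2],q[3],q[0]])
def ray(f,uv):
    p=cv2.undistortPoints(np.array([[uv]],float),f["intrinsics"],np.array(f["D"]))[0,0]
    d=rot(f["orientation"]).apply([p[0],-p[1],-1]); return np.array(f["position"]),d/np.linalg.norm(d)
def onz(f,uv,z):
    o,d=ray(f,uv); return o+d*(z-o[2])/d[2]
def tri(f1,a,f2,b):
    o1,d1=ray(f1,a);o2,d2=ray(f2,b)
    A=np.stack([d1,-d2],1); s=np.linalg.lstsq(A,o2-o1,rcond=None)[0]
    p,q=o1+s[0]*d1,o2+s[1]*d2; return (p+q)/2,np.linalg.norm(p-q)
def proj(f,X):
    c=rot(f["orientation"]).inv().apply(np.atleast_2d(X)-f["position"])
    c=c*[1,-1,-1]
    return cv2.projectPoints(c.reshape(-1,1,3),np.zeros(3),np.zeros(3),f["intrinsics"],np.array(f["D"]))[0][:,0]
def crop(f,u0,v0,u1,v1,k,name):
    im=f["img"][v0:v1,u0:u1,::-1]; cv2.imwrite(name,cv2.resize(im,None,fx=k,fy=k,interpolation=cv2.INTER_CUBIC))
E
python3 - <<'E'
from h import *
t=manip.grab_frame("top");s=manip.grab_frame("scene")
crop(t,190,160,340,260,5,"pics/t1.png"); crop(s,190,120,310,280,4,"pics/s1.png")
for n,f in(("t",t),("s",s)):
    h=cv2.cvtColor(f["img"],cv2.COLOR_RGB2HSV); m=cv2.inRange(h,(105,130,60),(130,255,255))
    k,l,st,c=cv2.connectedComponentsWithStats(m)
    for i in range(1,k):
        if st[i,4]>8: print(n,st[i],c[i])
E
```

```text
t [254 189  26  44 636] [266.9072327  207.30345912]
t [223 220   6   7  33] [225.36363636 223.18181818]
s [247 177   3   4  10] [248.2 178.5]
s [221 185  13  13  97] [226.89690722 191.11340206]
s [231 191  32  26 588] [246.6462585  203.04251701]
```

View pics/t1.png

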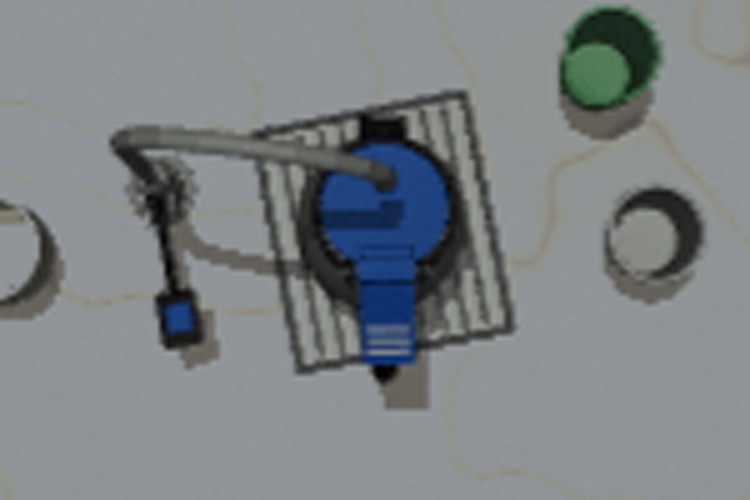

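View pics/s1.png

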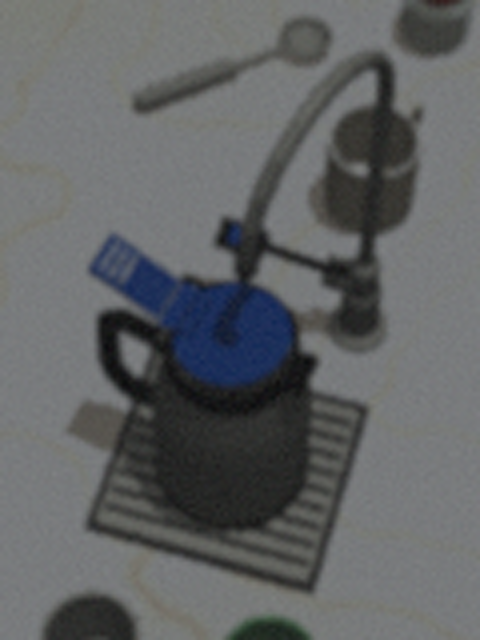

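```bash
python3 - <<'E'
from h import *
t=manip.grab_frame("top");s=manip.grab_frame("scene")
T=lambda x,y:(190+(x-.0)/5-.4,160+y/5-.4)
S=lambda x,y:(190+x/4-.4,120+y/4-.4)
C=np.array([onz(t,T(*p),.012) for p in((255,133),(465,92),(513,328),(300,370))])
print("tray",C.round(4).tolist(),C.mean(0).round(4)); c=C.mean(0)
ex=(C[0]+C[1]-C[2]-C[3]);ex/=np.linalg.norm(ex); print("yaw",np.arctan2(ex[1],ex[0]))
S2=np.array([onz(s,S(*p),.012) for p in((365,407),(312,588),(90,527))]);print("scene tray",S2.round(4).tolist())
ey=np.array([-ex[1],ex[0],0]); 
P=c+ex*(-.039)+ey*.160; print("tap pad from station",P)
print("tap pad top z.095",onz(t,(225.36,223.18),.095), tri(t,(225.36,223.18),s,(248.2,178.5)))
print("pad tri",tri(t,T(388,340),s,S(118,264)),onz(t,T(388,340),.259))
print("flap hinge crease",onz(t,T(388,250),.226), "tab end",onz(t,T(388,362),.267))
print("spout",onz(t,T(383,183),.314))
E
```

```text
tray [[0.6222, 0.072, 0.012], [0.6504, -0.0897, 0.012], [0.4686, -0.1216, 0.012], [0.4403, 0.0413, 0.012]] [ 0.5454 -0.0245  0.012 ]
yaw 0.17046457752675195
scene tray [[0.6246, 0.0746, 0.012], [0.6548, -0.0877, 0.012], [0.4752, -0.1218, 0.012]]
tap pad from station [0.47980257 0.12655731 0.012     ]
tap pad top z.095 [0.4793665  0.12697447 0.095     ] (array([0.47822282, 0.12601579, 0.09919381]), np.float64(0.0024257700630309))
pad tri (array([ 0.45823924, -0.02026219,  0.25125661]), np.float64(0.002506399549173953)) [ 0.45706569 -0.02080709  0.259     ]
flap hinge crease [ 0.51779194 -0.02292962  0.226     ] tab end [ 0.44266627 -0.02030142  0.267     ]
spout [ 0.55512544 -0.01877549  0.314     ]
```

```bash
python3 -m crank '[[0,0,0,-0.9],[0,0,0,-0.9],[0,0,0,-0.88],[0,0,-3,0],[0,0,-3,0],[0,0,-3,0],[0,0,-3,0],[0,0,-3,0],[0,0,-2,0],[0,0,0,0]]' 0
python3 - <<'E'
from h import *
s=manip.state();r=rot(s["tool_rot"]);print(r.as_matrix().round(4),s["tool_pos"],"delta tool cm",r.inv().apply(np.array([.456,-.0205,.34])-s["tool_pos"])*100)
E
```

```text
time: 1.18
tool_pos: [0.1745, 0.602, 0.3708]
tool_rot: [-0.002, 0.708, 0.707, 0.005]
contact_force: [0.1, 0.6, 0.1]
gripper_width: -0.001
[[ 0.0011  1.      0.004 ]
 [ 1.     -0.0012  0.0096]
 [ 0.0096  0.004  -0.9999]] [0.17447092 0.60195821 0.37081211] delta tool cm [-62.24088582  28.21237603   2.59928487]
```

```bash
python3 -m crank '[[-3,1.4,0,0],[-3,1.4,0,0],[-3,1.4,0,0],[-3,1.4,0,0],[-3,1.4,0,0],[-3,1.4,0,0],[-3,1.4,0,0],[-3,1.4,0,0],[-3,1.4,0,0],[-3,1.4,0,0]]'
python3 -m crank '[[-3,1.4,0,0],[-3,1.4,0,0],[-3,1.4,0,0],[-3,1.4,0,0],[-3,1.4,0,0],[-3,1.4,0,0],[-3,1.4,0,0],[-3,1.4,0,0],[-3,1.4,0,0],[0,0,0,0]]'
python3 - <<'E'
from h import *
s=manip.state();r=rot(s["tool_rot"]);print(r.as_matrix().round(4),s["tool_pos"],"delta tool cm",r.inv().apply(np.array([.456,-.0205,.29])-s["tool_pos"])*100)
for n in("top","scene","wrist"): f=manip.grab_frame(n);cv2.imwrite(f"pics/{n}2.png",f["img"][:,:,::-1]) if n!="wrist" else 0; 
cv2.imwrite("pics/wrist2.png",f["img"][:,:,::-1])
E
```

```text
time: 2.02
tool_pos: [0.3135, 0.2986, 0.3625]
tool_rot: [-0.0, 0.707, 0.707, -0.001]
contact_force: [0.8, 0.1, 0.9]
gripper_width: 0.0
time: 2.85
tool_pos: [0.4401, 0.0259, 0.3616]
tool_rot: [-0.0, 0.71, 0.704, -0.002]
contact_force: [0.1, 0.6, -0.7]
gripper_width: -0.003
[[ 0.0077  1.     -0.0029]
 [ 1.     -0.0077 -0.0016]
 [-0.0016 -0.0028 -1.    ]] [0.44006996 0.0258546  0.36155483] delta tool cm [-4.61160732  1.64882977  7.15824905]
```

View pics/scene2.png

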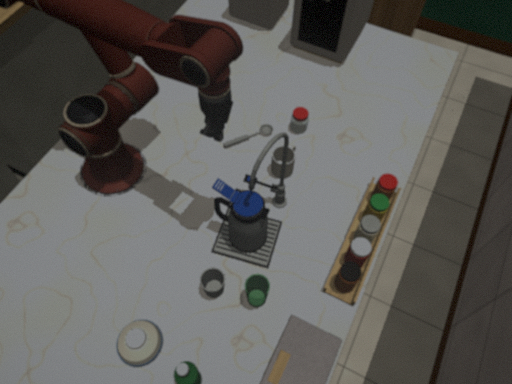

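View pics/wrist2.png

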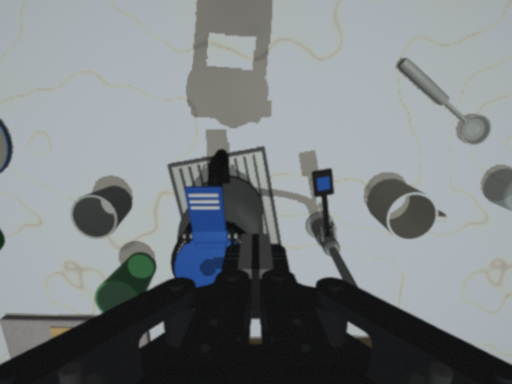

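```bash
python3 - <<'E'
from h import *
w=manip.grab_frame("wrist");s=manip.grab_frame("scene");t=manip.grab_frame("top")
print(onz(w,(205,201),.259),onz(w,(322,184),.095),proj(s,manip.state()["tool_pos"]))
print(tri(w,(205,201),s,(219.1,185.6)), tri(w,(205,201),t,(267.2,227.6)), w["position"])
cv2.imwrite("pics/w3.png",w["img"][:,:,::-1])
crop(w,150,130,350,280,4,"pics/w3c.png")
E
```

```text
[ 0.45746144 -0.0169074   0.259     ] [0.48304135 0.12763828 0.095     ] [[219.18691419 146.26566035]]
(array([ 0.45954307, -0.01875305,  0.25071512]), np.float64(0.0013795648843503967)) (array([ 0.45795088, -0.01924672,  0.25487371]), np.float64(0.0036750532785550967)) [0.36909674 0.03002202 0.5411538 ]
```

View pics/w3c.png

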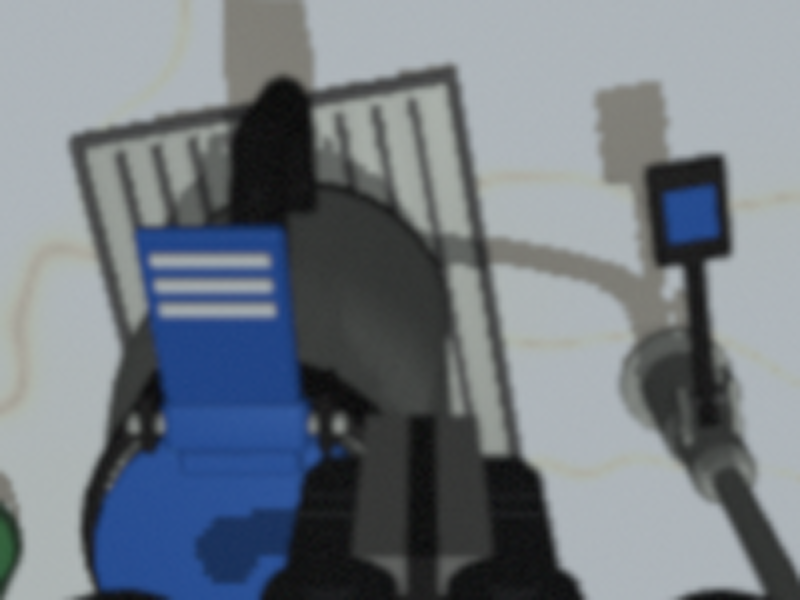

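```bash
python3 -m crank '[[-2,1,0,0],[-2,0.7,0,0],[-0.5,0,2,0],[0,0,2,0],[0,0,2,0],[0,0,0,0],[0,0,0,0]]'
python3 - <<'E'
from h import *
s=manip.state();r=rot(s["tool_rot"]);print(s["tool_pos"],s["contact_force"],"delta tool cm",r.inv().apply(np.array([.457,-.019,.206])-s["tool_pos"])*100)
w=manip.grab_frame("scene");crop(w,180,90,310,240,4,"pics/s4.png")
E
```

```text
time: 3.73
tool_pos: [0.4554, -0.014, 0.303]
tool_rot: [-0.001, 0.707, 0.707, -0.001]
contact_force: [0.2, -0.4, 1.2]
gripper_width: 0.001
[ 0.4554128  -0.01401184  0.30302235] [ 0.18844484 -0.44673433  1.17327684] delta tool cm [-0.50310699  0.17722104  9.70169265]
```

View pics/s4.png

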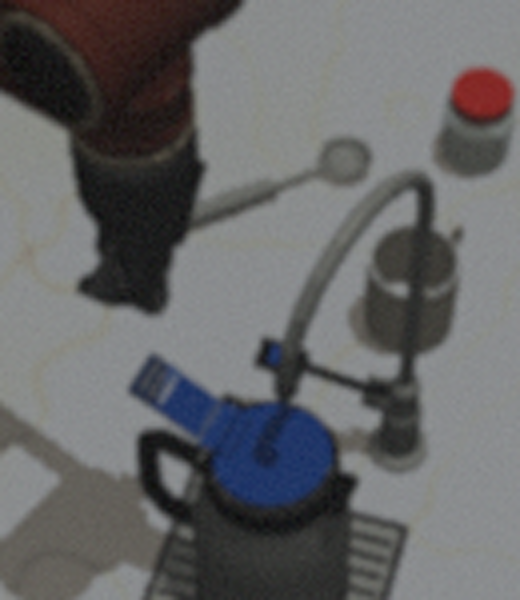

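```bash
python3 -m crank '[[-0.5,0.2,0,0],[0,0,0,0]]'; python3 - <<'E'
from h import *
s=manip.grab_frame("scene");w=manip.grab_frame("wrist");st=manip.state();print(st["gripper_width"])
p=proj(s,st["tool_pos"])[0];q=proj(s,[.457,-.019,.259])[0];print(p,q)
im=s["img"][100:230,170:270,::-1].copy();im=cv2.resize(cv2.convertScaleAbs(im,alpha=2.2),None,fx=5,fy=5,interpolation=cv2.INTER_CUBIC)[:600]
for a,c in((p,(0,0,255)),(q,(0,255,255))): cv2.circle(im,(int((a[0]-170)*5),int((a[1]-100)*5)),4,c,-1)
cv2.imwrite("pics/s5.png",im)
p=proj(w,st["tool_pos"])[0];print(p)
cv2.imwrite("pics/w5.png",cv2.circle(cv2.convertScaleAbs(w["img"][:,:,::-1],alpha=2).copy(),tuple(int(x) for x in p),3,(0,0,255),-1))
E
```

```text
time: 3.95
tool_pos: [0.459, -0.0204, 0.3058]
tool_rot: [0.001, 0.707, 0.707, 0.001]
contact_force: [-0.5, -0.6, 0.5]
gripper_width: -0.001
0.00012489706417878816
[217.64691294 175.31600729] [218.33193202 183.70019575]
[255.3817546  222.43020089]
```

View pics/s5.png

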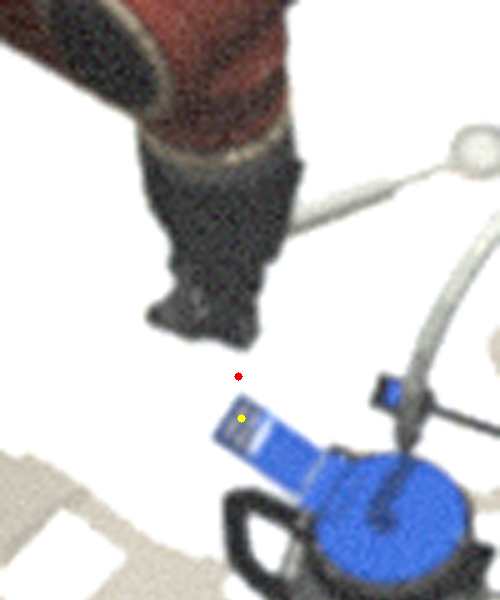

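View pics/w5.png

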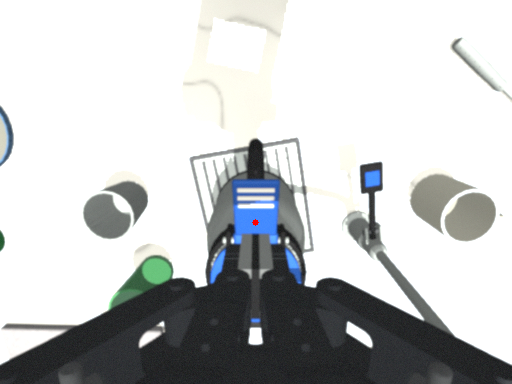

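```bash
python3 -m crank '[[0,-0.1,1,0],[0,-0.1,1,0],[0,0,0.7,0],[0,0,0.5,0],[0,0,0.5,0],[0,0,0.5,0],[0,0,0.5,0],[0,0,0,0]]'; python3 - <<'E'
from h import *
s=manip.grab_frame("scene");w=manip.grab_frame("wrist");st=manip.state();print(st["tool_pos"],st["contact_force"])
im=cv2.convertScaleAbs(s["img"][120:240,180:280,::-1],alpha=2);cv2.imwrite("pics/s6.png",cv2.resize(im,None,fx=4,fy=4))
cv2.imwrite("pics/w6.png",cv2.resize(cv2.convertScaleAbs(w["img"][120:320,150:350,::-1],alpha=2),None,fx=2.5,fy=2.5))
E
```

```text
time: 4.72
tool_pos: [0.4556, -0.0199, 0.2554]
tool_rot: [-0.001, 0.708, 0.707, -0.001]
contact_force: [-0.3, -0.1, -0.3]
gripper_width: 0.001
[ 0.45604463 -0.01997015  0.2567032 ] [ 0.8856602  -0.30364679 -0.03022415]
```

View pics/s6.png

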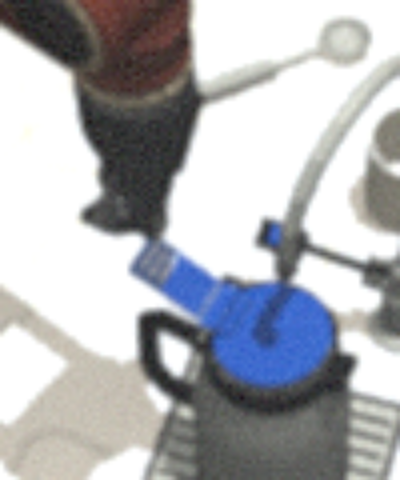

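View pics/w6.png

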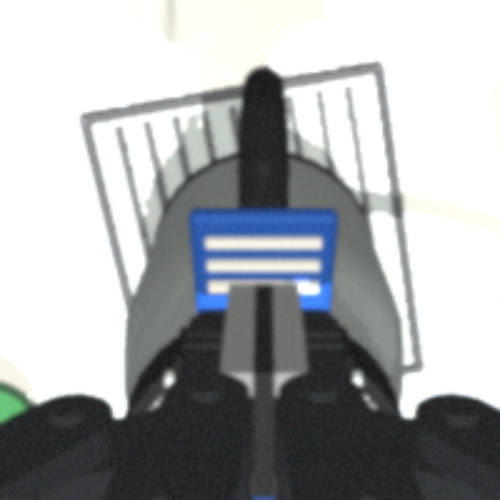

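```bash
python3 -m crank '[[0,0,0.5,0],[0,0,0.5,0],[0,0,0.5,0],[0,0,0.5,0],[0,0,0,0]]'; python3 - <<'E'
from h import *
s=manip.grab_frame("scene");w=manip.grab_frame("wrist");st=manip.state();print(st["tool_pos"],st["contact_force"])
im=cv2.convertScaleAbs(s["img"][120:240,180:280,::-1],alpha=2);cv2.imwrite("pics/s7.png",cv2.resize(im,None,fx=4,fy=4))
cv2.imwrite("pics/w7.png",cv2.resize(cv2.convertScaleAbs(w["img"][120:320,150:350,::-1],alpha=2),None,fx=2.5,fy=2.5))
E
```

```text
time: 5.23
tool_pos: [0.4554, -0.0198, 0.2351]
tool_rot: [-0.001, 0.708, 0.707, -0.001]
contact_force: [0.3, -0.4, 0.1]
gripper_width: 0.0
[ 0.45587755 -0.0199296   0.23635698] [0.0821863  0.33180337 0.0046038 ]
```

View pics/s7.png

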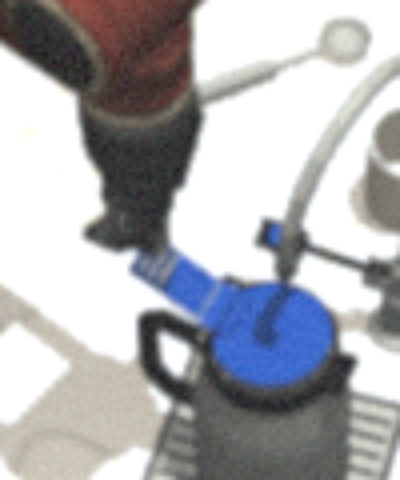

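View pics/w7.png

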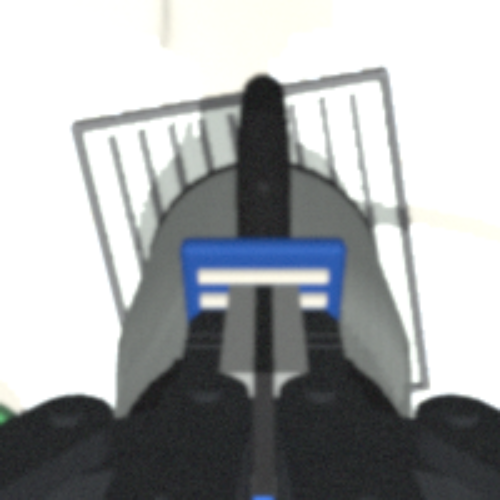

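```bash
python3 -m crank '[[0,0,0.4,0],[0,0,0.4,0],[0,0,0.4,0],[0,0,0,0]]'; python3 - <<'E'
from h import *
s=manip.grab_frame("scene");w=manip.grab_frame("wrist");st=manip.state();print(st["tool_pos"],st["contact_force"],st["ft_torque"])
im=cv2.convertScaleAbs(s["img"][120:240,180:280,::-1],alpha=2);cv2.imwrite("pics/s8.png",cv2.resize(im,None,fx=4,fy=4))
cv2.imwrite("pics/w8.png",cv2.resize(cv2.convertScaleAbs(w["img"][120:320,150:350,::-1],alpha=2),None,fx=2.5,fy=2.5))
E
```

```text
time: 5.67
tool_pos: [0.4555, -0.0199, 0.2236]
tool_rot: [-0.001, 0.708, 0.707, -0.0]
contact_force: [-0.2, -0.7, -0.1]
gripper_width: -0.0
[ 0.45589205 -0.01995208  0.22443944] [ 1.66028306  1.44251606 -0.0704373 ] [-0.00749242 -0.012011    0.01146436]
```

View pics/s8.png

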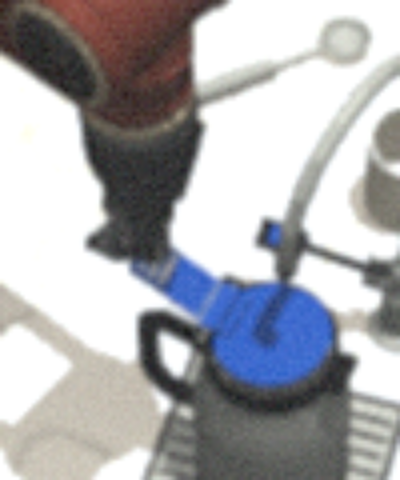

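View pics/w8.png

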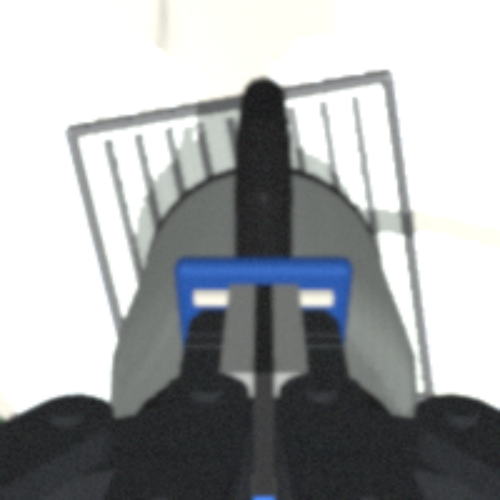

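```bash
python3 - <<'E'
from h import *
w=manip.grab_frame("wrist");s=manip.grab_frame("scene");t=manip.state();p=t["tool_pos"]
for dx in(-.011,0,.011):
  for dz in(0,.01,.02,.03): print(dx,dz,proj(w,p+[dx,0,dz])[0].round(1),proj(s,p+[dx,0,dz])[0].round(1))
print("tab end", proj(w,[.443,-.02,.267]),proj(s,[.443,-.02,.267]),w["position"]-p)
E
```

```text
-0.011 0 [255.2 206.2] [215.3 188.6]
-0.011 0.01 [255.2 211.8] [215.  186.8]
-0.011 0.02 [255.2 218.1] [214.8 184.9]
-0.011 0.03 [255.2 225.1] [214.6 183.1]
0 0 [255.2 223.5] [218.6 190.1]
0 0.01 [255.2 230. ] [218.4 188.3]
0 0.02 [255.2 237.1] [218.2 186.5]
0 0.03 [255.2 245.1] [218.  184.6]
0.011 0 [255.2 240.3] [221.9 191.6]
0.011 0.01 [255.2 247.5] [221.8 189.8]
0.011 0.02 [255.2 255.5] [221.6 188. ]
0.011 0.03 [255.2 264.4] [221.4 186.1]
tab end [[255.18366531 230.4989384 ]] [[213.62721467 180.52968484]] [-7.01618659e-02 -9.06891874e-06  1.77820865e-01]
```

```bash
python3 - <<'E'
from h import *
w=manip.grab_frame("wrist");s=manip.grab_frame("scene");t=manip.grab_frame("top")
print(tri(w,(254.5,223.5),s,(214.7,183.5)))
print("tip",tri(w,(255,233),s,(217,185.5)), manip.state()["tool_pos"])
crop(t,240,180,300,250,8,"pics/t9.png")
E
```

```text
(array([ 0.44544512, -0.02028857,  0.25328146]), np.float64(0.0002618957717934541))
tip (array([ 0.45274846, -0.02024285,  0.24807555]), np.float64(0.00023493718014562647)) [ 0.45621192 -0.02004121  0.22508281]
```

View pics/t9.png

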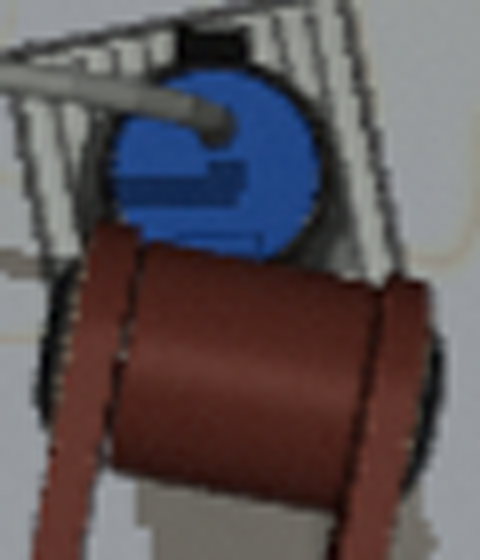

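```bash
python3 -m crank '[[0,0,0.4,0],[0,0,0.4,0],[0,0,0.4,0],[0,0,0,0]]'; python3 - <<'E'
from h import *
s=manip.grab_frame("scene");w=manip.grab_frame("wrist");st=manip.state();print(st["tool_pos"],st["contact_force"],st["ft_torque"])
im=cv2.convertScaleAbs(s["img"][120:240,180:280,::-1],alpha=2);cv2.imwrite("pics/s9.png",cv2.resize(im,None,fx=4,fy=4))
cv2.imwrite("pics/w9.png",cv2.resize(cv2.convertScaleAbs(w["img"][120:320,150:350,::-1],alpha=2),None,fx=2.5,fy=2.5))
E
```

```text
time: 6.35
tool_pos: [0.4556, -0.02, 0.2117]
tool_rot: [-0.001, 0.708, 0.707, -0.0]
contact_force: [0.9, -0.1, -0.5]
gripper_width: 0.0
[ 0.45584222 -0.01992101  0.21226264] [ 0.61597012  0.18771309 -0.02289018] [ 0.05369115  0.02154498 -0.04739039]
```

View pics/s9.png

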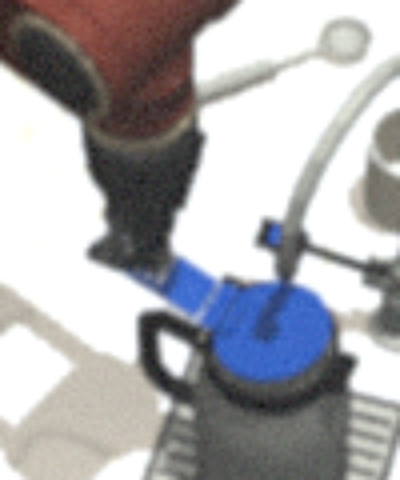

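View pics/w9.png

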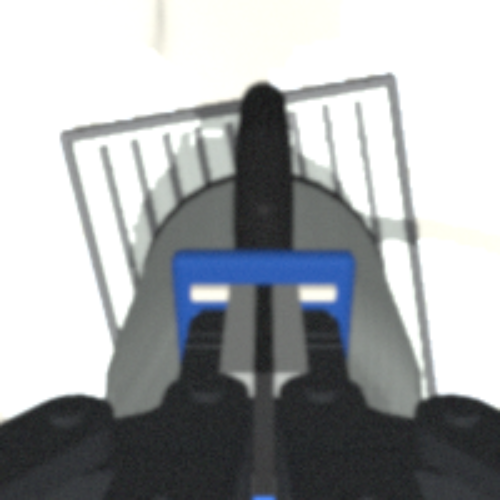

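```bash
python3 -m crank '[[0,0,0.4,0],[0,0,0.4,0],[0,0,0.4,0],[0,0,0.4,0],[0,0,0.4,0],[0,0,0,0]]'; python3 - <<'E'
from h import *
s=manip.grab_frame("scene");w=manip.grab_frame("wrist");st=manip.state();print(st["tool_pos"],st["contact_force"],st["ft_torque"])
im=cv2.convertScaleAbs(s["img"][120:240,180:280,::-1],alpha=2);cv2.imwrite("pics/s10.png",cv2.resize(im,None,fx=4,fy=4))
cv2.imwrite("pics/w10.png",cv2.resize(cv2.convertScaleAbs(w["img"][120:320,150:350,::-1],alpha=2),None,fx=2.5,fy=2.5))
E
```

```text
time: 6.95
tool_pos: [0.4557, -0.0199, 0.1916]
tool_rot: [-0.0, 0.708, 0.707, -0.0]
contact_force: [0.2, -0.1, 0.0]
gripper_width: 0.0
[ 0.45590399 -0.01990424  0.19225962] [ 0.50802472 -0.68307055 -0.05413379] [ 0.02351643 -0.00180162 -0.0015066 ]
```

View pics/s10.png

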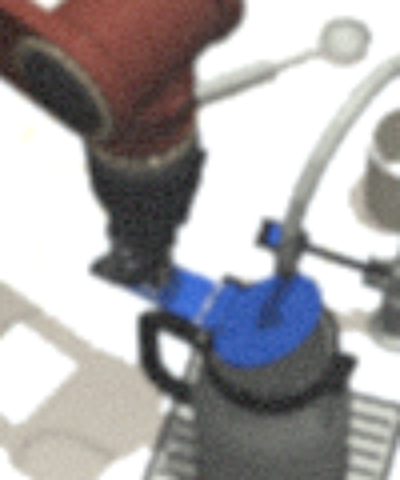

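View pics/w10.png

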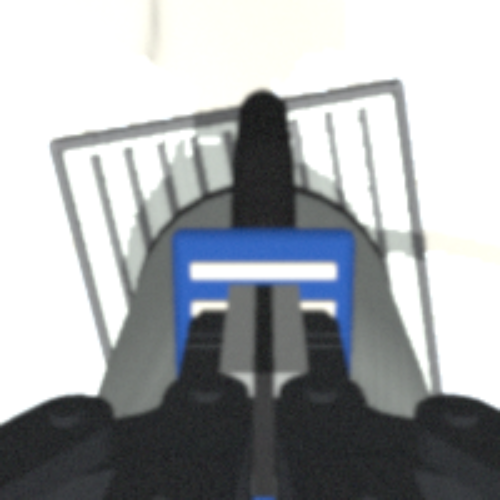

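```bash
python3 -m crank '[[0,0,0.4,0],[0,0,0.4,0],[0,0,0.4,0],[0,0,0.4,0],[0,0,0.4,0],[0,0,0,0]]'; python3 - <<'E'
from h import *
s=manip.grab_frame("scene");w=manip.grab_frame("wrist");st=manip.state();print(st["tool_pos"],st["contact_force"],st["ft_torque"])
im=cv2.convertScaleAbs(s["img"][120:240,180:280,::-1],alpha=2);cv2.imwrite("pics/s11.png",cv2.resize(im,None,fx=4,fy=4))
cv2.imwrite("pics/w11.png",cv2.resize(cv2.convertScaleAbs(w["img"][120:320,150:350,::-1],alpha=2),None,fx=2.5,fy=2.5))
E
```

```text
time: 7.55
tool_pos: [0.4555, -0.0199, 0.1716]
tool_rot: [-0.001, 0.708, 0.707, -0.001]
contact_force: [-0.2, 0.1, 0.1]
gripper_width: 0.005
[ 0.45551124 -0.01989965  0.17201321] [-0.20996787  0.39656186  0.05586071] [-0.02709275  0.00601729 -0.00923431]
```

View pics/s11.png

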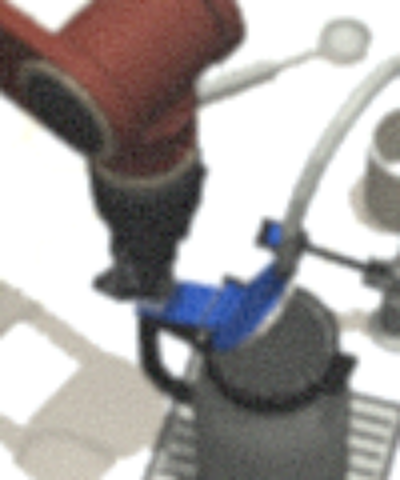

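View pics/w11.png

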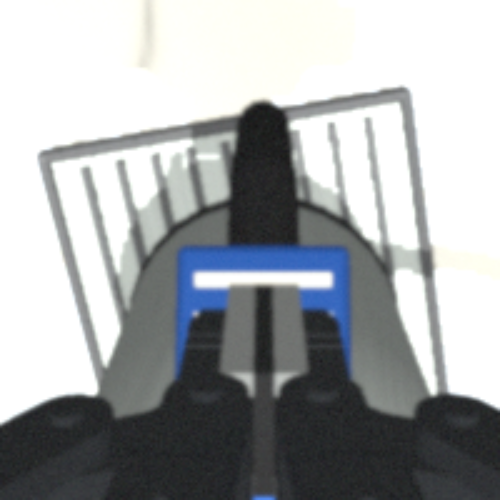

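```bash
python3 -m crank '[[0,0,0.4,0],[0,0,0.4,0],[0,0,0.4,0],[0,0,0,0]]'; python3 - <<'E'
from h import *
s=manip.grab_frame("scene");w=manip.grab_frame("wrist");st=manip.state();print(st["tool_pos"],st["contact_force"],st["ft_torque"],st["joint_efforts"])
im=cv2.convertScaleAbs(s["img"][120:240,180:280,::-1],alpha=2);cv2.imwrite("pics/s12.png",cv2.resize(im,None,fx=4,fy=4))
cv2.imwrite("pics/w12.png",cv2.resize(cv2.convertScaleAbs(w["img"][120:320,150:350,::-1],alpha=2),None,fx=2.5,fy=2.5))
E
```

```text
time: 7.98
tool_pos: [0.457, -0.0202, 0.166]
tool_rot: [0.001, 0.707, 0.707, 0.001]
contact_force: [-9.6, 1.3, 20.6]
gripper_width: -0.002
[ 0.45704759 -0.02016525  0.16594787] [-9.04332954  1.18868098 21.65581691] [0.26077153 1.48543766 0.04049129] [-6.07063584e-01 -1.23696801e+01 -2.84609807e+01  6.30133180e-02
 -2.61355028e+00  1.44539800e-02]
```

View pics/s12.png

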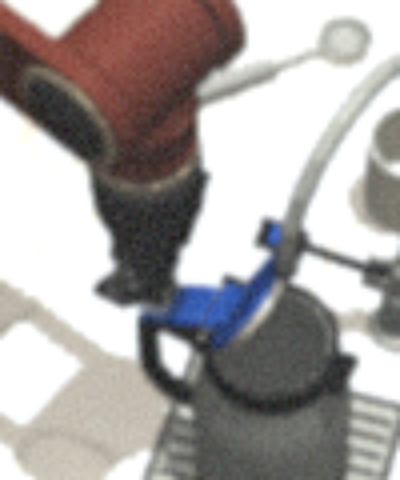

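View pics/w12.png

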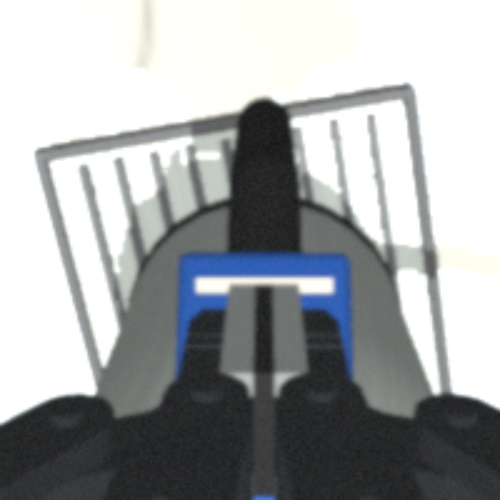

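```bash
python3 -m crank '[[0,0,-0.5,0],[0,0,-1,0],[0,0,-1,0],[0,0,-1,0],[0,0,0,0]]'; python3 - <<'E'
from h import *
s=manip.grab_frame("scene");w=manip.grab_frame("wrist");st=manip.state();print(st["tool_pos"],st["contact_force"])
im=cv2.convertScaleAbs(s["img"][130:270,190:310,::-1],alpha=2);cv2.imwrite("pics/s13.png",cv2.resize(im,None,fx=4,fy=4,interpolation=cv2.INTER_CUBIC))
cv2.imwrite("pics/w13.png",cv2.resize(cv2.convertScaleAbs(w["img"][120:320,150:350,::-1],alpha=2),None,fx=2.5,fy=2.5))
o=np.array([.547,-.022,.012])
for a in(0,.8,.95,1.1):
  c,n=np.cos(a),np.sin(a)
  # flap tip 91mm from pin ; rotates up about y
  P=[o+[-.042+.091*c,0,.214+.091*n], o+[-.042-.06*np.cos(.55-a),0,.214+.06*np.sin(.55-a)]]
  print(a,proj(s,P).round(1).tolist(),((proj(s,P)-[190,130])*4).round().tolist())
E
```

```text
time: 8.5
tool_pos: [0.4573, -0.0203, 0.1984]
tool_rot: [0.002, 0.708, 0.707, 0.001]
contact_force: [0.1, 0.2, 0.9]
gripper_width: -0.007
[ 0.45635679 -0.02008305  0.19620478] [ 0.76108001 -0.61960767 -0.39547027]
0 [[261.8, 209.9], [216.9, 184.4]] [[287.0, 320.0], [107.0, 218.0]]
0.8 [[253.2, 194.3], [215.8, 191.8]] [[253.0, 257.0], [103.0, 247.0]]
0.95 [[249.8, 191.1], [216.8, 193.7]] [[239.0, 244.0], [107.0, 255.0]]
1.1 [[245.9, 188.0], [218.2, 195.6]] [[224.0, 232.0], [113.0, 262.0]]
```

View pics/s13.png

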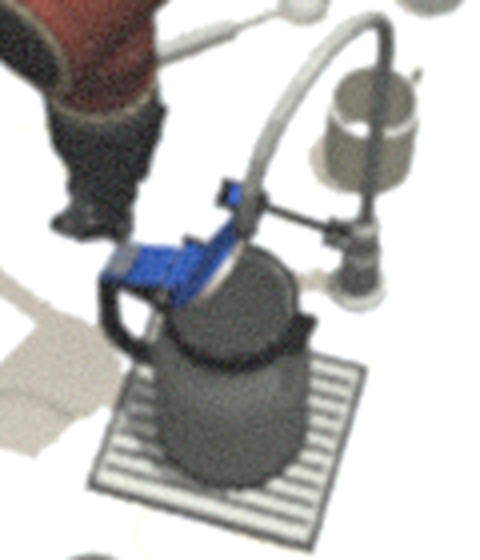

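View pics/w13.png

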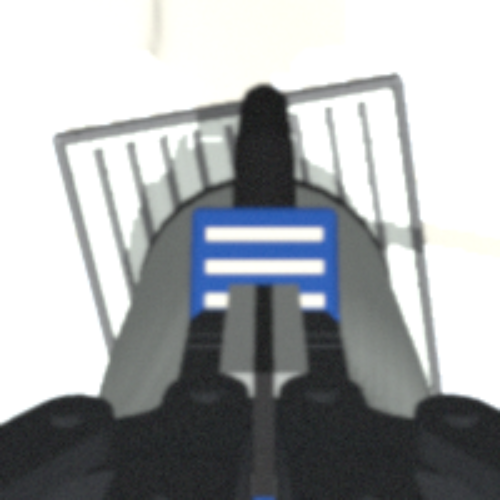

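```bash
python3 -m crank '[[0,0,-2,0],[0,0,-2,0],[2,0,-1,0],[3,0,0,0],[3,0,0,0],[3,0,0,0],[3,0,0,0],[0.7,0,0,0],[0,0,0,0],[0,0,0,0]]'; python3 - <<'E'
from h import *
s=manip.grab_frame("scene");w=manip.grab_frame("wrist");t=manip.grab_frame("top");st=manip.state();print(st["tool_pos"],st["contact_force"])
im=cv2.convertScaleAbs(s["img"][130:270,190:310,::-1],alpha=2);cv2.imwrite("pics/s14.png",cv2.resize(im,None,fx=4,fy=4,interpolation=cv2.INTER_CUBIC))
cv2.imwrite("pics/w14.png",cv2.convertScaleAbs(w["img"][:,:,::-1],alpha=2))
crop(t,210,170,310,250,6,"pics/t14.png")
o=np.array([.547,-.022,.012])
for a in(0,.8,.95,1.1):
  c,n=np.cos(a),np.sin(a)
  P=[o+[-.042+.091*c,0,.214+.091*n], o+[-.042-.074*np.cos(.55-a),0,.214+.074*np.sin(.55-a)]]
  print(a,((proj(t,P)-[210,170])*6).round().tolist(),((proj(w,P))).round().tolist())
E
```

```text
time: 9.43
tool_pos: [0.4559, 0.1267, 0.245]
tool_rot: [-0.0, 0.707, 0.707, -0.001]
contact_force: [0.7, 0.2, 0.5]
gripper_width: 0.001
[0.45630384 0.12588496 0.24551341] [ 0.81122505 -0.67189342 -0.11953888]
0 [[338.0, 98.0], [346.0, 373.0]] [[71.0, 376.0], [-16.0, 211.0]]
0.8 [[342.0, 136.0], [344.0, 390.0]] [[3.0, 429.0], [46.0, 173.0]]
0.95 [[343.0, 154.0], [344.0, 383.0]] [[-13.0, 430.0], [56.0, 175.0]]
1.1 [[343.0, 175.0], [343.0, 375.0]] [[-29.0, 427.0], [65.0, 178.0]]
```

View pics/t14.png

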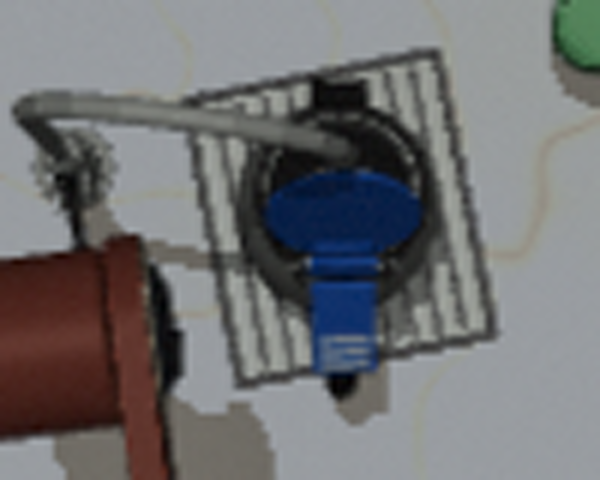

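View pics/w14.png

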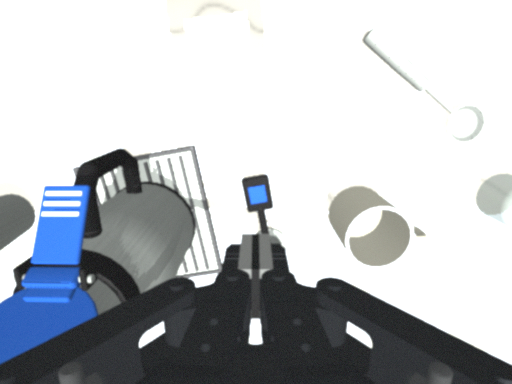

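View pics/s14.png

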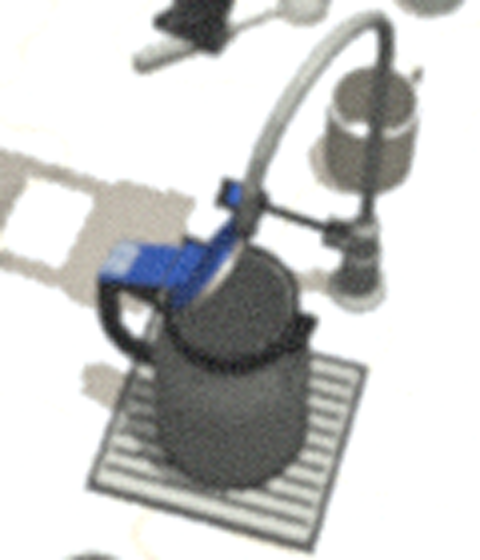

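```bash
python3 -m crank '[[0,1.1,2,0],[0,1,3,0],[0,0,3,0],[0,0,3,0],[0,0,2,0],[0,0,1,0],[0,0,0,0],[0,0,0,0]]'; python3 - <<'E'
from h import *
s=manip.grab_frame("scene");w=manip.grab_frame("wrist");st=manip.state();print(st["tool_pos"],st["contact_force"])
im=cv2.convertScaleAbs(s["img"][110:230,200:320,::-1],alpha=2);cv2.imwrite("pics/s15.png",cv2.resize(im,None,fx=4,fy=4,interpolation=cv2.INTER_CUBIC))
cv2.imwrite("pics/w15.png",cv2.convertScaleAbs(w["img"][:,:,::-1],alpha=2))
E
```

```text
time: 10.25
tool_pos: [0.4776, 0.1264, 0.1063]
tool_rot: [0.0, 0.708, 0.706, 0.0]
contact_force: [0.7, 0.8, -0.4]
gripper_width: -0.001
[0.47882868 0.12683241 0.10804704] [0.52999388 0.0558174  0.15572693]
```

View pics/s15.png

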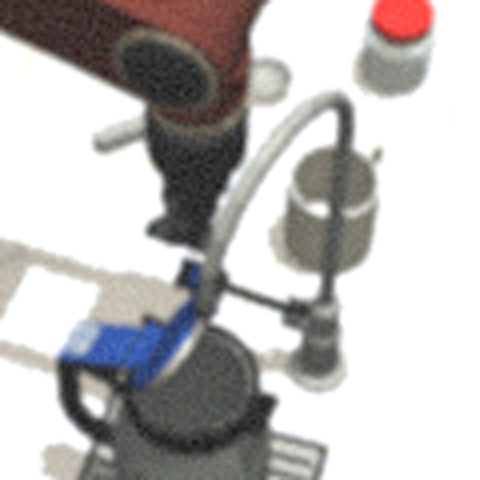

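View pics/w15.png

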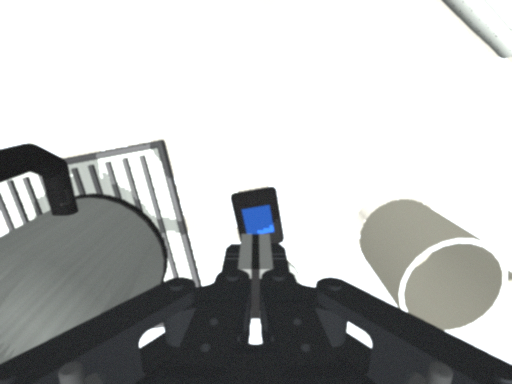

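```bash
python3 -m crank '[[0,0,1,0],[0,0,1,0],[0,0,0.5,0],[0,0,0.5,0],[0,0,0,0]]'; python3 - <<'E'
from h import *
s=manip.grab_frame("scene");w=manip.grab_frame("wrist");st=manip.state();print(st["tool_pos"],st["contact_force"])
im=cv2.convertScaleAbs(s["img"][110:230,200:320,::-1],alpha=2);cv2.imwrite("pics/s16.png",cv2.resize(im,None,fx=4,fy=4,interpolation=cv2.INTER_CUBIC))
cv2.imwrite("pics/w16.png",cv2.resize(cv2.convertScaleAbs(w["img"][130:330,150:350,::-1],alpha=2),None,fx=2.5,fy=2.5))
E
```

```text
time: 10.77
tool_pos: [0.4761, 0.1269, 0.074]
tool_rot: [-0.001, 0.707, 0.707, -0.001]
contact_force: [-0.2, -0.2, 0.1]
gripper_width: 0.001
[0.47698371 0.12699484 0.07539738] [-0.45137127  0.0615956   0.61137667]
```

View pics/s16.png

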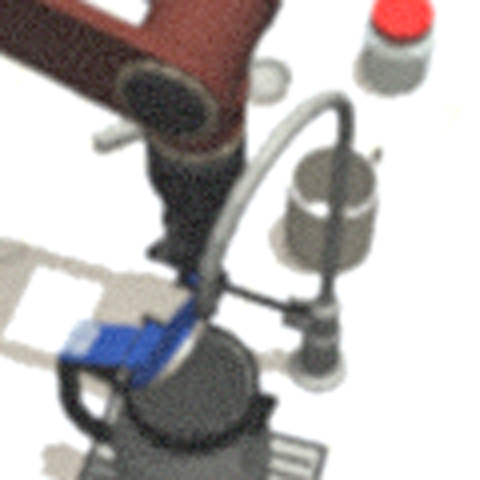

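View pics/w16.png

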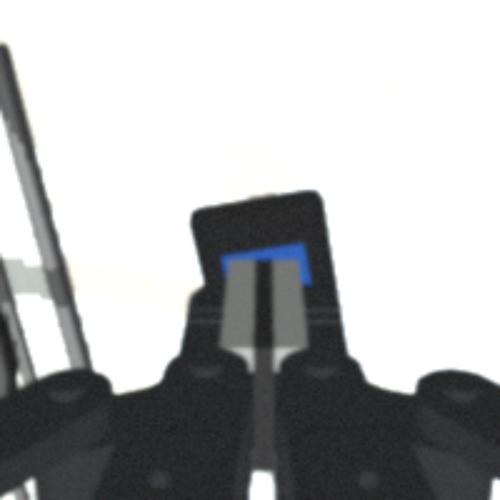

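```bash
python3 -m crank '[[0,0,0.4,0],[0,0,0.4,0],[0,0,0.4,0],[0,0,0,0],[0,0,0,0]]'; python3 - <<'E'
from h import *
w=manip.grab_frame("wrist");st=manip.state();print(st["tool_pos"],st["contact_force"])
cv2.imwrite("pics/w17.png",cv2.resize(cv2.convertScaleAbs(w["img"][130:330,150:350,::-1],alpha=2),None,fx=2.5,fy=2.5))
E
```

```text
time: 11.28
tool_pos: [0.4769, 0.1269, 0.0633]
tool_rot: [-0.0, 0.708, 0.707, -0.0]
contact_force: [-0.3, 0.1, 0.6]
gripper_width: 0.001
[0.47715685 0.12698176 0.06363969] [-0.12565859 -0.34010866  0.38803904]
```

View pics/w17.png

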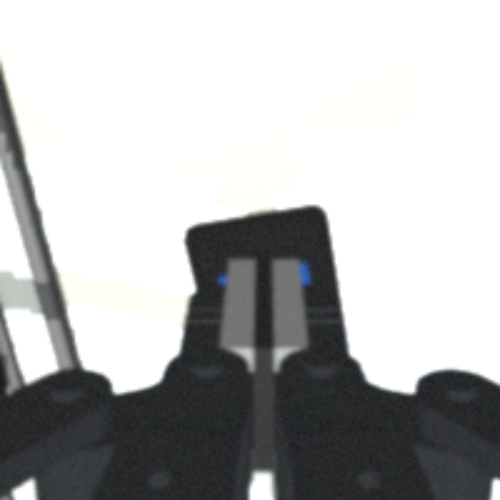

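```bash
python3 -m crank '[[0,0,0.4,0],[0,0,0.4,0],[0,0,0.4,0],[0,0,0,0],[0,0,0,0]]'; python3 -m crank '[[0,0,0.4,0],[0,0,0.4,0],[0,0,0,0],[0,0,0,0]]'; python3 - <<'E'
from h import *
w=manip.grab_frame("wrist");st=manip.state();print(st["tool_pos"],st["contact_force"])
cv2.imwrite("pics/w18.png",cv2.resize(cv2.convertScaleAbs(w["img"][130:330,150:350,::-1],alpha=2),None,fx=2.5,fy=2.5))
E
```

```text
time: 11.75
tool_pos: [0.4771, 0.1269, 0.0516]
tool_rot: [-0.0, 0.708, 0.707, -0.0]
contact_force: [-1.7, -0.4, 1.6]
gripper_width: -0.0
time: 12.08
tool_pos: [0.4774, 0.127, 0.0438]
tool_rot: [0.0, 0.708, 0.707, 0.0]
contact_force: [-1.1, -0.3, 3.2]
gripper_width: -0.001
[0.47741987 0.12700569 0.04395778] [ 0.08869732 -0.02391848  3.18442997]
```

View pics/w18.png

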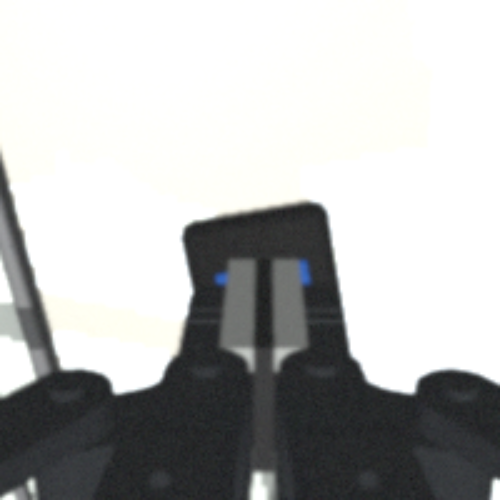

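```bash
python3 -m crank '[[0,0,0.4,0],[0,0,0.3,0],[0,0,0,0],[0,0,0,0]]'; python3 -m crank '[[0,0,0.3,0],[0,0,0.2,0],[0,0,0,0],[0,0,0,0]]'
```

```text
time: 12.47
tool_pos: [0.4777, 0.1271, 0.037]
tool_rot: [0.0, 0.708, 0.707, 0.0]
contact_force: [0.3, -0.4, 4.4]
gripper_width: 0.003
time: 12.8
tool_pos: [0.4779, 0.1271, 0.0322]
tool_rot: [0.0, 0.708, 0.707, 0.001]
contact_force: [2.3, 0.3, 4.7]
gripper_width: 0.001
```

```bash
python3 -m crank '[[0,0,0.2,0],[0,0,0,0],[0,0,0,0]]'; python3 -m crank '[[0,0,0.2,0],[0,0,0,0],[0,0,0,0]]'
```

```text
time: 13.05
tool_pos: [0.4781, 0.1271, 0.0304]
tool_rot: [0.001, 0.708, 0.707, 0.001]
contact_force: [1.4, 0.9, 4.9]
gripper_width: -0.002
time: 13.3
tool_pos: [0.4783, 0.1272, 0.0298]
tool_rot: [0.0, 0.707, 0.707, 0.001]
contact_force: [-1.9, -0.1, 12.1]
gripper_width: 0.001
```

```bash
python3 -m crank '[[0,0,0.1,0],[0,0,0,0],[0,0,0,0],[0,0,0,0],[0,0,0,0]]'; python3 - <<'E'
from h import *
s=manip.grab_frame("scene");t=manip.grab_frame("top");st=manip.state();print(st["tool_pos"],st["contact_force"])
crop(s,170,100,310,250,4,"pics/s20.png");crop(t,170,150,320,260,5,"pics/t20.png")
E
```

```text
time: 13.72
tool_pos: [0.4784, 0.1272, 0.0295]
tool_rot: [0.001, 0.707, 0.707, 0.001]
contact_force: [-3.9, -0.2, 16.7]
gripper_width: -0.003
[0.47846391 0.1271603  0.0295021 ] [-3.74062625 -0.84941315 17.38793083]
```

View pics/s20.png

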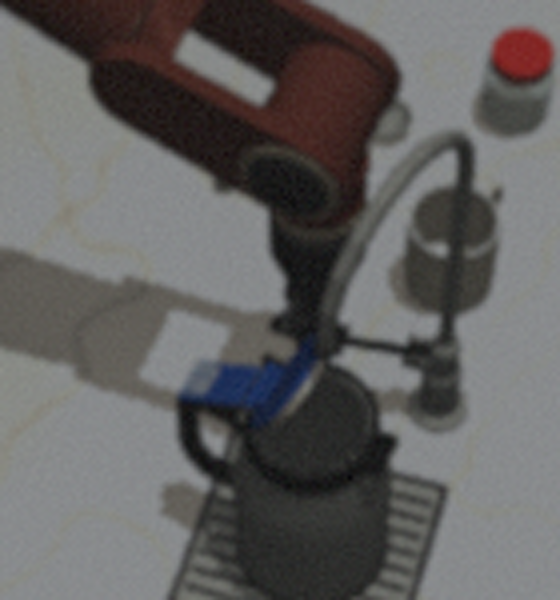

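View pics/t20.png

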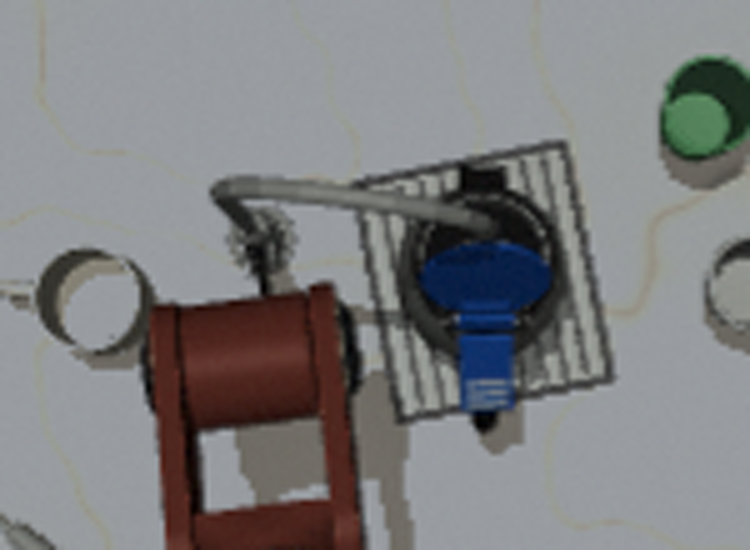

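```bash
python3 - <<'E'
from plant import manip
print(manip.state()["contact_force"]); print(manip.job_done()); s=manip.state(); print(s["time"],s["contact_force"],s["tool_pos"])
E
```

```text
[-3.74062625 -0.84941315 17.38793083]
the job is handed in; nothing more can be done
None
the job is handed in; nothing more can be done
```

The job is handed in with the jug's flap standing open and the shut fingertips holding the tap lever down. No verdict was reported.

- **Flap:** I pressed the thumb tab until the force jumped to about 20 N at the stop, then let go. With the arm clear, the top view put the flap tip and tab end within 5 px (of a 6x enlarged crop) of where they should be at 1.1 rad. The flap stayed up by itself, and the tap was still closed.
- **Tap:** I pressed the paddle down. The spring force rose to about 5 N, then jumped to 12 N and settled at 17 N, so the lever is at its stop. The travel from first contact was about 28 mm, which matches the stated lever travel.
- **Last look:** The final pictures show the flap open, the jug upright on the tray with its mouth under the spout, and the nearby bystanders looking undisturbed. I judged the jug by eye and did not measure the mouth-to-spout distance again after pressing. I also did not measure the bystanders for movement.
- **What disagreed:** The fingers touched both the tab and the paddle about 35–45 mm lower in reported TCP height than the task's heights imply. The pictures showed the fingertips roughly 15–25 mm above the reported TCP. The force reading also stayed near zero while the tab moved. I therefore judged both presses from force jumps and pictures rather than from the TCP height.

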